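Plug in the lamp module and start its clamp screw

ROBOT

A 6-joint arm with a two-finger parallel gripper is mounted at the origin on the work surface. World frame = base frame: x ahead of the robot, y to its left, z up, the work surface at z = 0. Lengths are in mm, angles in rad, forces in N, time in s.
With the tool pointing down it reaches from about 350 to 875 mm from the base axis. Payload 4.2 kg.
Tool frame: the origin (TCP) lies at the very end of the fingers, on their centre line; the grasp point (between the pads) lies 19 mm behind it (arm.tcp_to_grasp is the x of the grasp point in the tool frame, in mm); x points along the fingers, z is the direction in which the jaws open and shut, and the axes are right-handed (so a half turn about x gives the same grasp; the last joint's range is limited). The gripper opens to 85 mm and grips with 20 to 120 N. Pads are 22 mm wide; open, the fingers measure 114 mm over their backs; the gripper's body (76 mm by 85 mm) begins 54 mm behind the grasp point. The pads swing forward as they close: fully open they stand 13 mm farther back than shut.
Start: joints at [1.404, 0.385, 0.008, 0, -1.194, -0.259], TCP at [258.122, 569.185, 231.312] pointing down, gripper open.
Joint ranges: [-3.14, 3.14], [-1.21, 2.06], [-1.07, 1.41], [-3.16, 2.05], [-2.99, -0.16], [-3.1, 3.1]. Speed limits (rad/s): [2.79, 2.79, 3.14, 3.14, 3.14, 3.14].

INTERFACE

Orientations are given as a unit quaternion [x, y, z, w].
In Python, from bench import status, get_image, job, arm gives the robot as it stands.
- The arm moves only by the tool apply_moves, never from a script. Its argument "targets" is text: rows parted by semicolons, each of 5 numbers parted by spaces: the shift along the tool's x, y, z in mm, then the turn about the tool's x in degrees, then the gripper's target within -1 to 1 (shut at 1, half-way at 0, fully open at -1). In form: dx dy dz spin hand; .... A call has 1 to 10 rows; each row is the pose to reach, as a shift and turn from the pose commanded when the call began, along the tool's axes at that moment; what a row does not reach only later rows make up. A row lasts 1/12 s, in which the tool goes at most 41.7 mm and 7.16 degrees, less where a joint would pass 70% of its speed; a pose out of reach is approached as far as the arm can. A call with a gripper value outside its range is refused whole. The fingers move at their own pace and stop on an object; the grip force is fixed at half the most. Time passes only in rows, so rows that repeat a pose let the fingers close. It gives the time, the measured TCP pose, the force and the opening at its end, in the units of the state.
- status.read_state(): the state, without advancing time (a new reading comes with each control period).
- get_image(name): name is "side" or "top"; returns a dict with "img" (480x640x3 uint8, red, green, blue), "mtx" (3x3 intrinsics, pixels), "world_from_camera" (4x4, takes a point from camera to world coordinates). Camera axes: x right, y down, z forward; pixel columns grow to the right and rows downward; lengths in mm; the calibration is good to about 2 mm. A picture is of the moment at which its call begins. There is no depth.
- job.job_done(): hands the job in, once; it reports no verdict.
The state is a dict: "clock": time; "joints": joint angles; "joint_vel": joint speeds; "joint_efforts": joint torques, N m; "position": TCP position; "ee_rot": TCP orientation; "contact_force": force on the tool from outside, world axes, zero at the start; "wrist_torque": the same for the moment, N m; "gripper_width": finger opening in mm.
Only numpy, scipy, OpenCV 4.12 (cv2) and the standard library are available. Lean on these libraries where they do the work, as an engineer would, in place of code of your own. Each camera call takes 0.05 s, during which the arm holds its last target.

TASK

Plug the lamp module fully home into the socket of the microscope light base. Then turn the base's clamp screw backward (anticlockwise from above) until it drops off the end of its thread, let it sink, and turn it one full turn forward (clockwise) from there so that the thread has started. Finish holding the screw still in your grip, without letting go, with the module still home and the other things on the bench left where they are.

Things in the scene. Friction and masses are not known exactly. Their poses are not given: they have to be found in the camera images.
- base: microscope light base, a white slab 190 (x) x 250 (y) x 32 mm, fixed to the bench; origin at the centre of its underside, z up. On top: the socket at (-45, 55) mm, a threaded aluminium boss (ring of outside diameter 48, 22 mm high, top 54 mm above the bench) with the clamp screw at (-45, -55) mm, and towards +x a round glass stage disc.
- socket (a point): centre of the socket's mouth, in the top face of the base, 32 mm above the bench; axes as the base. The socket is a straight upright pocket 23 (x) x 33 (y) mm, 24 mm deep, with a 2 mm chamfered mouth.
- module_grip (a point): centre of the grey grip fin of the loose lamp module (about 140 g). From below: black plug 20 (x) x 30 (y) mm, 20 long; aluminium block 50 x 50 x 28 mm; upright fin 16 thick (x), 42 long (y), 33 high. The point is 64 mm above the plug's lower end, 44 mm above the block's underside. It starts upright on its plug on the bench. Pinch the fin across x, from above. The plug fits either way round.
- module_seat (a point): point on the lamp module's axis in the plane of the block's underside, 20 mm above the plug's lower end; meets the socket's mouth when the module is home. Axes as the module.
- clamp_grip (a point): point on the upright axis of the clamp screw, in its black grip bar: 44 mm long (x), 14 thick (y), 36 high, from 22 mm below to 14 mm above the point; under it a collar 30 mm across. Pinch the bar across y, from above. The point is about 98 mm above the bench at depth 0 and sinks with the screw; the axes turn with it.
- clamp (a joint): turn of the clamp screw (rad): grows forward (clockwise from above), falls backward. At 0 to -0.15 its lug comes off the end of the thread and the screw drops by its own weight; 6.28 is one full turn forward from there. Starts between 0.4 and 1.7, lug on top of the thread. Turns easily (0.03 N m), stays where it is left, can be gripped again.
- clamp_shank (a joint): depth of the clamp screw (m), grows as it sinks, lead 6 mm a turn. Before the drop it is 0.00095 x turn; after the 6 mm drop 0.006 + 0.00095 x turn, so 0.012 when started by one turn. The screw (0.14 kg) slides freely and drops if free or pushed lightly down; held up in a firm grip it cannot drop, and turned forward then it rides on top of the thread again or jams.
- slide_box: bystander: closed grey slide box 75 x 95 x 34 mm, origin under its centre
- dish: bystander: lidded glass dish, 64 mm across, 15 mm high, on the glass disc of the base, origin under its centre
- beaker: bystander: glass beaker 68 mm across, 90 mm high, origin under its centre
- jar: bystander: green glass jar 56 mm across, 85 mm high, origin under its centre
- objective: bystander: steel microscope objective 28 mm across, 46 mm high, upright, origin under its centre
- flask: bystander: glass flask 80 mm across, 125 mm high, origin under its centre
- driver: bystander: screwdriver with grey handle, 160 mm long, lying
There are look-alikes about, which are no part of the job. Leave any purple look-alike of the part that bears module_grip alone.

How it is judged:
By the outcome, as a careful person would: the job done as asked, in the order asked, and still so for the second after the job is handed in, while the arm keeps its last pose, push and grip.
It also fails if it takes over 72 s, if anything falls off the work surface, if the arm or the gripper's body presses on something with over 40 N, if the wrist force passes 120 N, or if a joint passes its speed limit or range.

## Working session

There is one attempt and no reset: what is moved stays moved. The work goes in short steps, Python scripts to look and compute and a tool call to move; the robot and the scene stay as the last step left them, time stands still between calls to the robot, and variables do not carry over. Pictures are saved under pics/ and viewed, and the job is handed in when it is done.

Besides the shell and the picture viewer there is one more tool, called as name(argument=value, ...) on one line, values as JSON. apply_moves: Moves the arm, as the interface text tells. Its arguments: {"type":"object","properties":{"targets":{"type":"string"}},"required":["targets"]}

```bash
ls; mkdir -p pics
python3 - <<'E'
from bench import status, get_image, job, arm
import cv2
print(status.read_state()); print(arm.tcp_to_grasp)
for n in ("side","top"):
    d=get_image(n); cv2.imwrite(f"pics/{n}0.png",d["img"][:,:,::-1]); print(n,d["mtx"],d["world_from_camera"])
E
```

```text
pics
{'clock': 0.0, 'joints': array([ 1.40357106e+00,  3.85554788e-01,  6.61401654e-03, -5.06452231e-04,
       -1.19397383e+00, -2.58587803e-01]), 'joint_vel': array([ 6.44841591e-05,  9.72091883e-05,  1.11656007e-03, -1.11654474e-04,
        1.06091610e-03, -1.58129873e-03]), 'joint_efforts': array([-2.48035767e-04, -3.92290378e+01,  1.88395035e+01,  4.18627068e+00,
       -4.69672916e-03, -8.60453362e-07]), 'position': array([257.9098864 , 568.66380059, 230.21691022]), 'ee_rot': array([-0.59376896, -0.38256282,  0.59502449, -0.38344486]), 'contact_force': array([-0.07087922,  0.18148198,  0.02620666]), 'wrist_torque': array([-0.01345207, -0.00578851,  0.00865477]), 'gripper_width': 85.3824641641656}
-18.700000000000003
side [[512.65661088   0.         323.61601292]
 [  0.         512.65661088 231.18773222]
 [  0.           0.           1.        ]] [[ 9.68785454e-01 -1.58327603e-01  1.90754068e-01  2.71378714e+02]
 [-2.47642419e-01 -6.53207363e-01  7.15537122e-01 -8.78864910e+02]
 [ 1.13126841e-02 -7.40440755e-01 -6.72026422e-01  9.16877410e+02]
 [ 0.00000000e+00  0.00000000e+00  0.00000000e+00  1.00000000e+00]]
top [[532.82575742   0.         313.76796273]
 [  0.         532.82575742 235.07260738]
 [  0.           0.           1.        ]] [[-2.48878960e-02 -9.86526519e-01  1.61697308e-01  2.89943389e+02]
 [-9.99426921e-01  2.82659704e-02  1.86242813e-02 -7.19829838e+00]
 [-2.29438787e-02 -1.61141124e-01 -9.86664642e-01  1.36672780e+03]
 [ 0.00000000e+00  0.00000000e+00  0.00000000e+00  1.00000000e+00]]
```

View pics/side0.png

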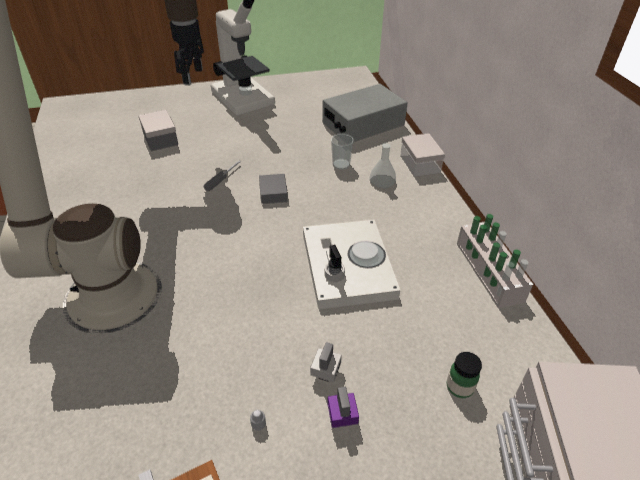

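View pics/top0.png

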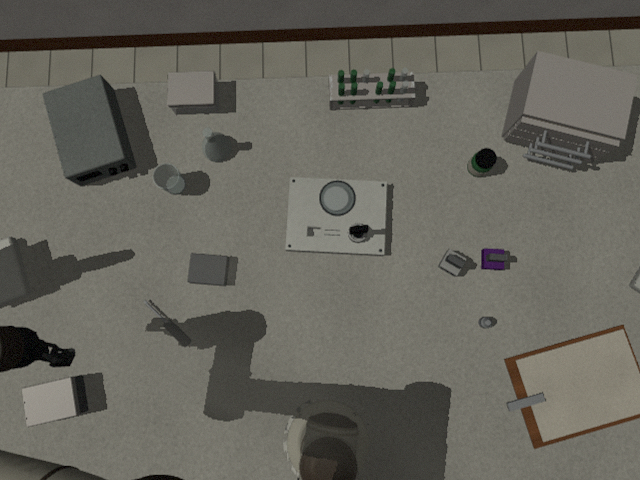

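The side view shows the white base around (350,262), with the dark screw at (335,260). The grey module is at (326,362) and the purple look-alike at (343,408). In the top view the base is at (338,216), the screw at (359,232), the socket at (313,231), the module at (453,262) and the purple one at (493,259). Next I zoom in.

```bash
cat > h.py <<'E'
import numpy as np, cv2
from bench import status, get_image, job, arm
from scipy.spatial.transform import Rotation as R
def ray(d,u,v):
    T=d["world_from_camera"]; r=T[:3,:3]@np.linalg.inv(d["mtx"])@np.array([u,v,1.]); return T[:3,3],r
def onz(d,u,v,z):
    c,r=ray(d,u,v); return c+r*(z-c[2])/r[2]
def proj(d,p):
    T=d["world_from_camera"]; q=d["mtx"]@(T[:3,:3].T@(np.array(p,float)-T[:3,3])); return q[:2]/q[2]
def tri(d1,p1,d2,p2):
    c1,r1=ray(d1,*p1);c2,r2=ray(d2,*p2)
    s=np.linalg.lstsq(np.c_[r1,-r2],c2-c1,rcond=None)[0]
    a=c1+s[0]*r1;b=c2+s[1]*r2
    return (a+b)/2,np.linalg.norm(a-b)
def crop(d,name,x0,y0,w,h,k):
    c=cv2.resize(d["img"][y0:y0+h,x0:x0+w,::-1],None,fx=k,fy=k,interpolation=cv2.INTER_CUBIC)
    cv2.imwrite(f"pics/{name}.png",c)
E
python3 - <<'E'
from h import *
t=get_image("top");s=get_image("side")
crop(t,"t1",280,170,120,90,6);crop(t,"t2",430,235,90,50,8)
crop(s,"s1",295,210,110,100,6);crop(s,"s2",295,335,80,100,6)
E
```

```text
(no output)
```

View pics/t1.png

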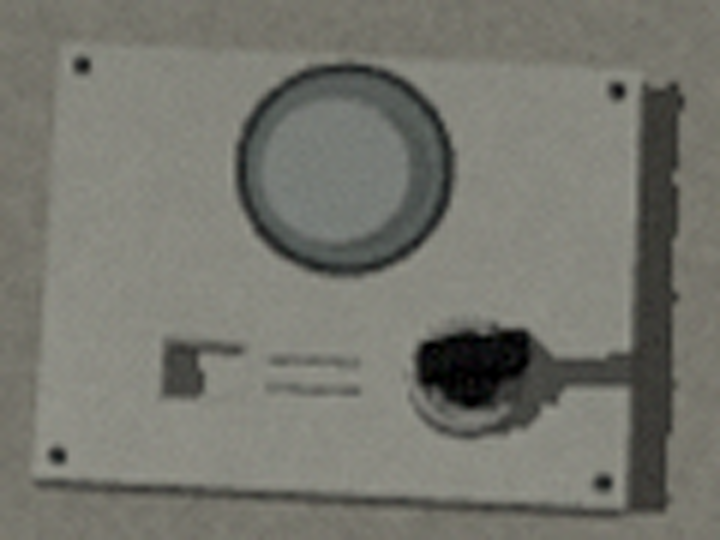

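View pics/t2.png

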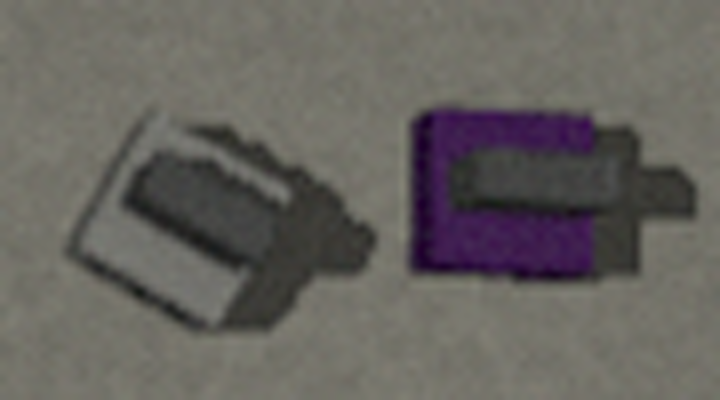

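View pics/s1.png

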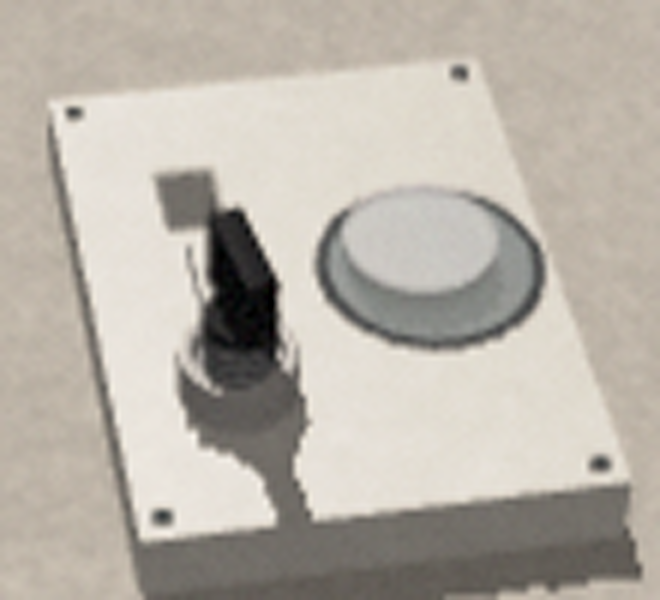

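View pics/s2.png

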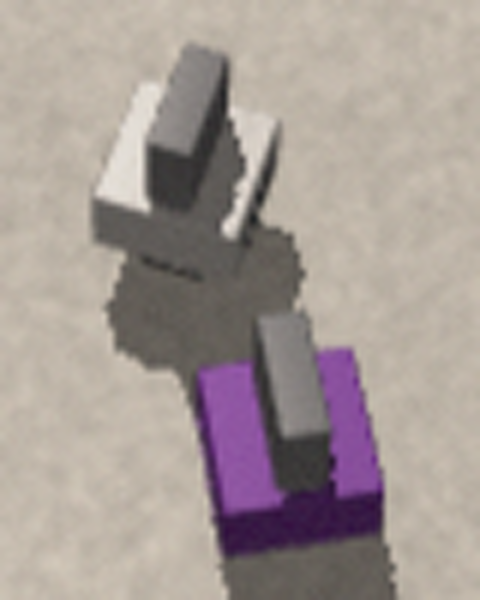

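Run:
```python
from h import *
t=get_image("top");s=get_image("side")
f=lambda c,k,x0,y0:((c[0]+.5)/k-.5+x0,(c[1]+.5)/k-.5+y0)
T=[(82,65),(617,91),(57,455),(602,483)];S=[(460,72),(600,463),(75,112),(162,516)]
P=[]
for a,b in zip(T,S):
    pt=f(a,6,280,170);ps=f(b,6,295,210)
    p,e=tri(t,pt,s,ps);print(p.round(1),round(e,1),onz(t,*pt,32).round(1),onz(s,*ps,32).round(1));P.append(p)
P=np.array(P);print(np.linalg.norm(P[0]-P[1]),np.linalg.norm(P[0]-P[2]))
for nm,PP in (("tri",P),("top",np.array([onz(t,*f(a,6,280,170),32) for a in T])),("side",np.array([onz(s,*f(a,6,295,210),32) for a in S]))):
    c=PP.mean(0); v=(PP[0]-PP[1]+PP[2]-PP[3])[:2]; yaw=np.arctan2(-v[0],v[1]); M=np.array([[np.cos(yaw),-np.sin(yaw)],[np.sin(yaw),np.cos(yaw)]])
    print(nm,c.round(1),np.degrees(yaw),"socket",(c[:2]+M@[-45,55]).round(1),"clamp",(c[:2]+M@[-45,-55]).round(1))
print("module fin top, side z=81")
q=np.array([onz(s,*f(a,6,295,335),81) for a in [(192,44),(229,57),(188,157),(149,147)]]);print(q.round(1),q.mean(0))
for i in range(4):print(np.linalg.norm(q[i]-q[(i+1)%4]))
print("block top z=48"); q=np.array([onz(s,*f(a,6,295,335),48) for a in [(145,82),(281,122),(234,240),(93,200)]]);print(q.round(1),q.mean(0))
q=np.array([onz(t,*f(a,8,430,235),48) for a in [(150,108),(68,250),(205,325)]]);print(q.round(1),(q[0]+q[2])/2)
q=np.array([onz(t,*f(a,8,430,235),81) for a in [(165,150),(125,197),(248,265)]]);print(q.round(1),(q[0]+q[2])/2)
print("bar top")
q=np.array([onz(s,*f(a,6,295,210),113) for a in [(211,222),(238,209),(278,283),(246,296)]]);print(q.round(1),q.mean(0))
for i in range(4):print(np.linalg.norm(q[i]-q[(i+1)%4]))
```

```text
[652.4  67.3  34.7] 0.2 [653.3  67.5  32. ] [653.5  70.2  32. ]
[ 633.5 -161.3   34.5] 0.9 [ 634.7 -161.7   32. ] [ 634.1 -159.3   32. ]
[483.3  81.   35. ] 0.4 [483.9  81.2  32. ] [483.8  84.3  32. ]
[ 464.6 -147.4   34.8] 1.3 [ 465.6 -147.7   32. ] [ 464.6 -145.    32. ]
229.4416012161083 169.68817295239984
tri [558.5 -40.1  34.8] -4.703830932756202 socket [518.1  18.4] clamp [509.1 -91.2]
top [559.4 -40.2  32. ] -4.611894487869001 socket [518.9  18.2] clamp [510.1 -91.4]
side [559.  -37.5  32. ] -4.816938269196575 socket [518.8  21.1] clamp [509.5 -88.5]
module fin top, side z=81
[[ 434.3 -303.1   81. ]
 [ 444.7 -310.9   81. ]
 [ 422.3 -344.4   81. ]
 [ 411.2 -337.8   81. ]] [ 428.12980596 -324.05374306   81.        ]
13.01688795346982
40.30240402276231
12.871302569647039
41.72479107174464
block top z=48
[[ 421.6 -291.4   48. ]
 [ 461.6 -317.6   48. ]
 [ 434.8 -356.9   48. ]
 [ 394.2 -331.6   48. ]] [ 428.04519734 -324.37528632   48.        ]
[[ 463.8 -315.6   48. ]
 [ 420.3 -287.6   48. ]
 [ 396.  -328.1   48. ]] [ 429.90291314 -321.85944644   48.        ]
[[ 446.5 -311.6   81. ]
 [ 432.6 -298.7   81. ]
 [ 411.  -334.1   81. ]] [ 428.78706757 -322.85553766   81.        ]
bar top
[[ 500.2  -76.3  113. ]
 [ 512.   -71.9  113. ]
 [ 515.9 -113.5  113. ]
 [ 502.7 -117.2  113. ]] [507.6913538  -94.74280176 113.        ]
12.551315051774372
41.790717961762105
13.760050868157466
40.941829114755876
```

```bash
cat >> h.py <<'E'
def show():
    s=status.read_state(); M=R.from_quat(s["ee_rot"]).as_matrix()
    print("t",round(s["clock"],2),"tcp",s["position"].round(1),"F",s["contact_force"].round(1),"w",round(s["gripper_width"],1),"j",s["joints"].round(2))
    print("yaw of tool z %.1f  y %.1f tilt %.2f"%(np.degrees(np.arctan2(M[1,2],M[0,2])),np.degrees(np.arctan2(M[1,1],M[0,1])),np.degrees(np.arccos(-M[2,0]))))
    return s,M
def to(p,yawz=None):
    "shift in tool axes to TCP p, spin to bring jaw axis to yawz (mod 180)"
    s,M=show(); d=M.T@(np.array(p,float)-s["position"]); print("shift",d.round(1))
    if yawz is not None:
        a=np.degrees(np.arctan2(M[1,2],M[0,2]))
        w=(yawz-a+90)%180-90   # world ccw
        print("spin about tool x (down):",round(-w,1), "or", round(-w+180,1), round(-w-180,1))
E
python3 - <<'E'
from h import *
to([428.7,-323.3,190],-33);
E
```

```text
t 0.3 tcp [258.  569.  230.9] F [-0.6 -0.1 -0. ] w 85.5 j [ 1.4   0.39  0.01 -0.   -1.19 -0.26]
yaw of tool z -114.4  y -24.4 tilt 0.04
shift [ 41.5 524.  742.1]
spin about tool x (down): -81.4 or 98.6 -261.4
```

apply_moves(targets="0 432 319 65 -1;0 432 319 65 -1;0 432 319 65 -1;0 432 319 65 -1;0 432 319 65 -1;0 432 319 65 -1;0 432 319 65 -1;0 432 319 65 -1;0 432 319 65 -1;0 432 319 65 -1")

```text
clock: 1.13
position: [461.7, 203.4, 231.7]
ee_rot: [0.707, 0.003, -0.707, 0.002]
contact_force: [-0.1, -0.1, 0.7]
gripper_width: 85.4
```

Run:
```python
from h import *
to([428.7,-323.3,190],-33);
```

```text
t 1.13 tcp [461.7 203.4 231.7] F [-0.1 -0.1  0.7] w 85.4 j [ 0.74  0.18 -0.28 -0.   -1.11 -0.73]
yaw of tool z -179.6  y -89.6 tilt 0.05
shift [ 41.4 526.5  36.4]
spin about tool x (down): 33.4 or 213.4 -146.6
```

apply_moves(targets="0 526 36 33.4 -1;0 526 36 33.4 -1;0 526 36 33.4 -1;0 526 36 33.4 -1;0 526 36 33.4 -1;0 526 36 33.4 -1;0 526 36 33.4 -1;0 526 36 33.4 -1;0 526 36 33.4 -1;0 526 36 33.4 -1")

```text
clock: 1.97
position: [436.5, -212.6, 231.7]
ee_rot: [0.679, -0.199, -0.678, -0.2]
contact_force: [1.1, -0.3, -0.1]
gripper_width: 85.4
```

Run:
```python
from h import *
to([428.7,-323.3,130],-33);
```

```text
t 1.97 tcp [ 436.5 -212.6  231.7] F [ 1.1 -0.3 -0.1] w 85.4 j [-0.12  0.15 -0.32 -0.   -1.1  -0.45]
yaw of tool z 147.2  y -122.8 tilt 0.06
shift [101.7  97.3 -53.3]
spin about tool x (down): 0.2 or 180.2 -179.8
```

apply_moves(targets="100 97.3 -53.3 0.2 -0.2;100 97.3 -53.3 0.2 -0.2;100 97.3 -53.3 0.2 -0.2;100 97.3 -53.3 0.2 -0.2;100 97.3 -53.3 0.2 -0.2;100 97.3 -53.3 0.2 -0.2")

```text
clock: 2.47
position: [428.4, -321.9, 130.3]
ee_rot: [-0.677, 0.201, 0.679, 0.202]
contact_force: [-0.1, 0.4, 0.0]
gripper_width: 51.3
```

Run:
```python
from h import *
to([428.7,-323.3,54],-33); 
t=get_image("top");s=get_image("side")
crop(t,"t3",420,210,100,80,6);crop(s,"s3",260,280,120,100,6)
for d in(t,s): print(proj(d,[428.7,-323.3,131]))
```

```text
t 2.47 tcp [ 428.4 -321.9  130.3] F [-0.1  0.4  0. ] w 51.3 j [-0.34  0.33 -0.35  0.   -0.89 -0.24]
yaw of tool z 146.9  y -123.1 tilt 0.16
shift [76.3  1.  -1.3]
spin about tool x (down): -0.1 or 179.9 -180.1
[460.71544307 258.05535985]
[326.80178725 335.30411977]
```

View pics/t3.png

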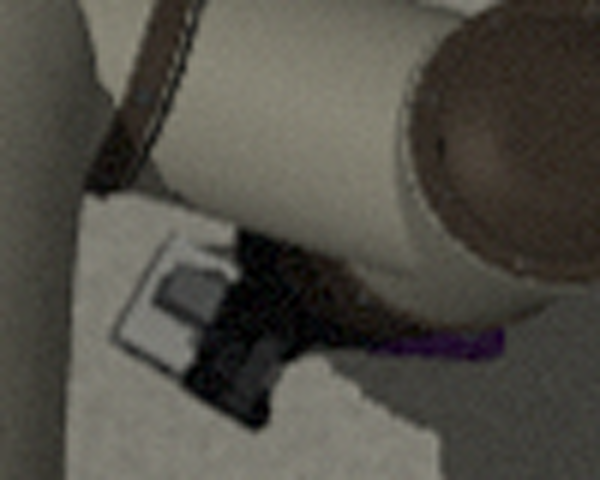

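View pics/s3.png

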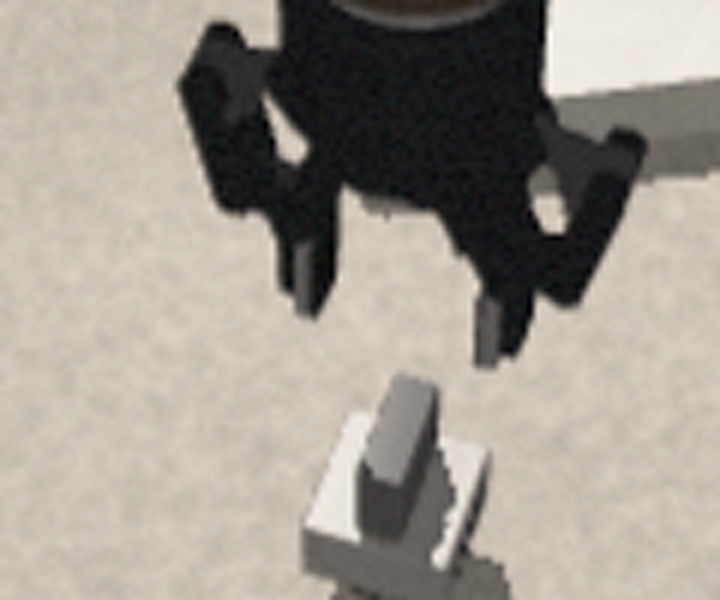

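The jaws straddle the fin, with the fingertips at side-crop (310,310) and (488,365) and the fin between and below them. I descend.

apply_moves(targets="25 0.5 -0.5 0 -0.2;50 0.5 -0.5 0 -0.2;66 0.5 -0.5 0 -0.2;74 0.5 -0.5 0 -0.2;74 0.5 -0.5 0 -0.2;74 0.5 -0.5 0 0.5;74 0.5 -0.5 0 1;74 0.5 -0.5 0 1;74 0.5 -0.5 0 1;74 0.5 -0.5 0 1")

```text
clock: 3.4
position: [430.4, -322.3, 59.0]
ee_rot: [0.679, -0.201, -0.677, -0.2]
contact_force: [-0.9, 1.9, 6.9]
gripper_width: 14.7
```

Run:
```python
from h import *
show()
s=get_image("side")
crop(s,"s4",260,280,120,100,6)
```

```text
t 3.4 tcp [ 430.4 -322.3   59. ] F [-0.9  1.9  6.9] w 14.7 j [-0.34  0.43 -0.42  0.   -0.71 -0.23]
yaw of tool z 147.0  y -123.0 tilt 0.18
```

View pics/s4.png

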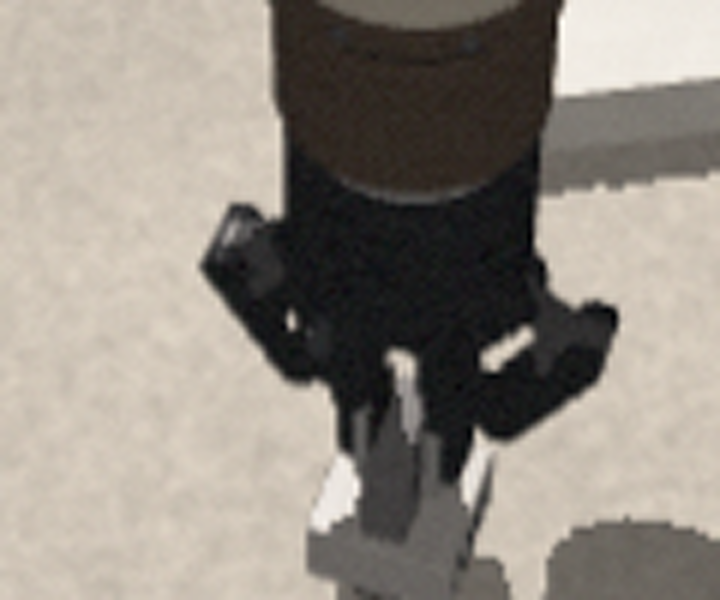

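apply_moves(targets="-10 0 0 0 1;-25 0 0 0 1;-60 0 0 0 1;-95 0 0 0 1;-130 0 0 0 1;-135 0 0 0 1;-135 0 0 0 1")

```text
clock: 4.03
position: [430.6, -322.6, 195.7]
ee_rot: [0.68, -0.201, -0.675, -0.201]
contact_force: [0.1, 0.6, -2.2]
gripper_width: 14.6
```

Run:
```python
from h import *
to([518.5,19.5,192],-4.7)
s=get_image("side")
crop(s,"s5",240,220,150,120,5)
```

```text
t 4.03 tcp [ 430.6 -322.6  195.7] F [ 0.1  0.6 -2.2] w 14.6 j [-0.34  0.26 -0.26  0.   -1.04 -0.23]
yaw of tool z 147.0  y -123.0 tilt 0.41
shift [   3.4 -334.8  112.6]
spin about tool x (down): -28.3 or 151.7 -208.3
```

View pics/s5.png

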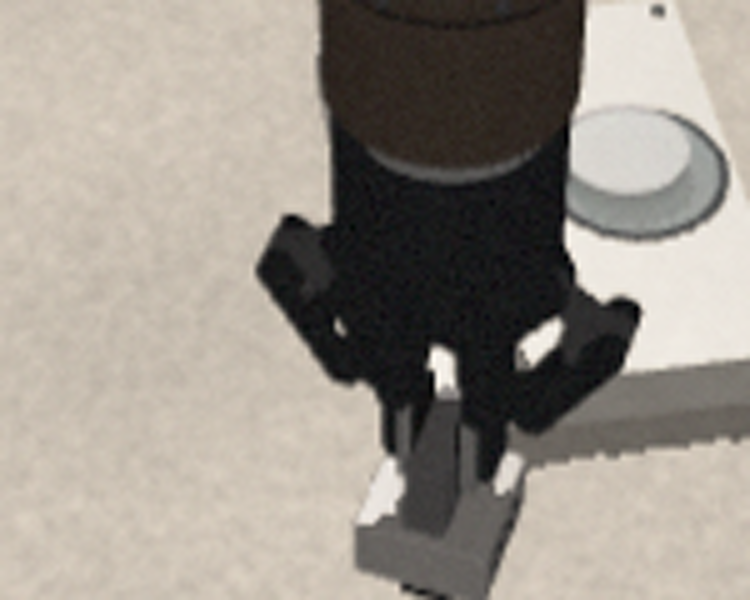

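apply_moves(targets="3 -335 112.6 -28.3 1;3 -335 112.6 -28.3 1;3 -335 112.6 -28.3 1;3 -335 112.6 -28.3 1;3 -335 112.6 -28.3 1;3 -335 112.6 -28.3 1;3 -335 112.6 -28.3 1;3 -335 112.6 -28.3 1;3 -335 112.6 -28.3 1;3 -335 112.6 -28.3 1")

```text
clock: 4.92
position: [517.1, 23.8, 186.9]
ee_rot: [-0.705, 0.028, 0.708, 0.027]
contact_force: [-0.2, -0.2, -0.8]
gripper_width: 14.5
```

Run:
```python
from h import *
to([518.5,19.5,105],-4.7)
```

```text
t 4.92 tcp [517.1  23.8 186.9] F [-0.2 -0.2 -0.8] w 14.5 j [ 0.36  0.24 -0.32 -0.   -1.01 -0.44]
yaw of tool z 175.6  y -94.4 tilt 0.22
shift [81.9  4.1 -2. ]
spin about tool x (down): 0.3 or 180.3 -179.7
```

apply_moves(targets="30 0 0 0 1;60 0 0 0 1;77 0 0 0 1;77 0 0 0 1;77 0 0 0 1;77 0 0 0 1")

```text
clock: 5.42
position: [517.7, 20.0, 112.7]
ee_rot: [0.707, -0.029, -0.706, -0.029]
contact_force: [0.2, -0.2, -1.2]
gripper_width: 14.9
```

Run:
```python
from h import *
to([518.5,19.5,100],-4.7)
t=get_image("top");s=get_image("side")
crop(t,"t6",280,170,120,90,6);crop(s,"s6",290,200,120,100,6)
```

```text
t 5.42 tcp [517.7  20.  112.7] F [ 0.2 -0.2 -1.2] w 14.9 j [ 0.35  0.33 -0.41  0.   -0.83 -0.43]
yaw of tool z 175.3  y -94.7 tilt 0.03
shift [12.7  0.4 -0.8]
spin about tool x (down): -0.0 or 180.0 -180.0
```

View pics/t6.png

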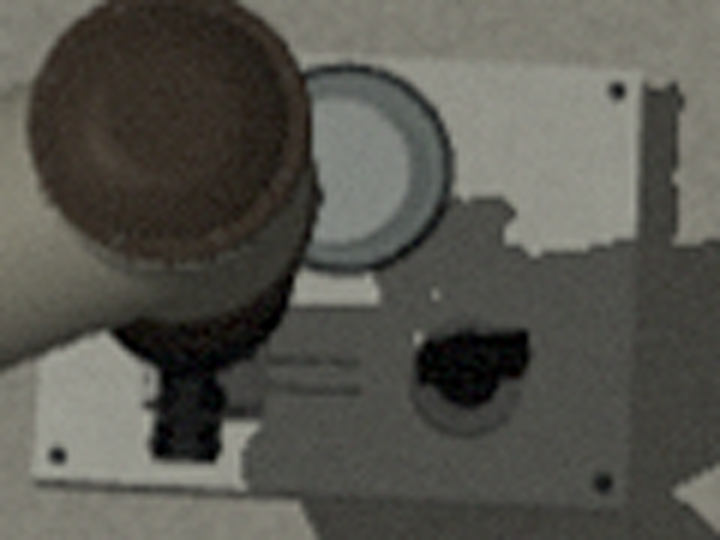

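View pics/s6.png

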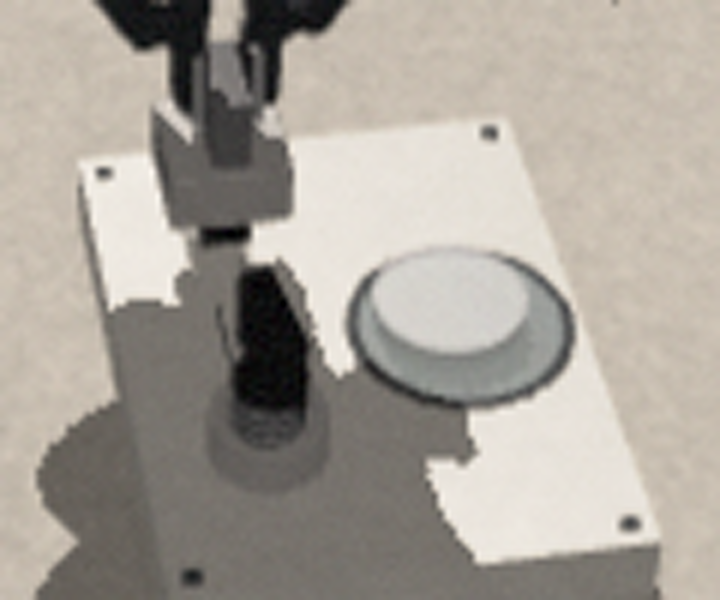

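Run:
```python
from h import *
s=get_image("side")
f=lambda c,k,x0,y0:((c[0]+.5)/k-.5+x0,(c[1]+.5)/k-.5+y0)
im=s["img"]
print(im[233:246,318:338].min(axis=2))
a=np.radians(-4.7);ey=np.array([-np.sin(a),np.cos(a),0])
zb=112.7-59
for c in [(203,245),(250,241)]:
    print("plug",(onz(s,*f(c,6,290,200),zb)).round(1))
print("c from plug",((onz(s,*f((203,245),6,290,200),zb)+onz(s,*f((250,241),6,290,200),zb))/2+15*ey).round(1))
q=[onz(s,*f(c,6,290,200),zb+20) for c in [(172,226),(292,212)]];print("block",np.round(q,1),np.linalg.norm(q[0]-q[1]),((q[0]+q[1])/2+25*ey).round(1))
q=[onz(s,*f(c,6,290,200),zb+48) for c in [(165,178),(293,165)]];print("blocktop",np.round(q,1),np.linalg.norm(q[0]-q[1]),((q[0]+q[1])/2+25*ey).round(1))
```

```text
[[ 90  92  92  92  89  96  93  94  94  91  96  94  95  92  95  94  92  93
   96  93]
 [ 99  92  92  92  92  96  96  94  94  95  93  96  92  95  94  92  91  93
   93  96]
 [102  96  92  93  92  88  95  95  95  92  93  92  92  98  96  91  92  93
   93  93]
 [113  94  93  93  90  91  89  92  95  95  88  89  85  95 112 126 130 147
  150 149]
 [132 104 114 114 108  81  76  84  82  82  65  59  44  85 167 194 192 218
  220 220]
 [186 165 163 152 140  60  21  15  13  18   7  19  18  64 209 218 220 220
  219 220]
 [223 224 190 153 139  71  25  16  11   9  11  28  24  81 210 220 219 219
  219 220]
 [224 224 205 129 113  87  56  54  61  62  66  67  88 143 215 220 220 220
  221 221]
 [224 222 214 148 114 110  99  94 110 108 109 104 137 187 220 219 221 220
  219 220]
 [224 222 223 154 114 110 109 111 110 109 108 105 112 181 217 220 222 223
  221 221]
 [224 223 224 175 120 109 108 109 110 109 108 107  95 159 195 197 193 193
  196 196]
 [225 224 202 177 128 111 108 111 112 111 111 105  89  90  95  92  70  90
  103 109]
 [224 202 125 105 122 110 108 109 110 112 112 100  54  48  32  15   7  50
  105 105]]
plug [507.6   7.6  53.7]
plug [526.9   5.4  53.7]
c from plug [518.5  21.5  53.7]
block [[492.7   0.8  73.7]
 [541.9  -2.5  73.7]] 49.3247047535111 [519.4  24.1  73.7]
blocktop [[489.4  -0.6 101.7]
 [540.7  -5.1 101.7]] 51.555188768241116 [517.1  22.1 101.7]
```

apply_moves(targets="6 1 -0.4 0 1;12 1 -0.4 0 1;15 1 -0.4 0 1;18 1 -0.4 0 1;21 1 -0.4 0 1;24 1 -0.4 0 1;26 1 -0.4 0 1;26 1 -0.4 0 1")

```text
clock: 6.23
position: [518.1, 19.5, 88.4]
ee_rot: [0.707, -0.029, -0.706, -0.028]
contact_force: [-3.4, 2.1, 12.4]
gripper_width: 14.9
```

Run:
```python
from h import *
show()
s=get_image("side")
crop(s,"s7",290,200,120,100,6)
```

```text
t 6.23 tcp [518.1  19.5  88.4] F [-3.4  2.1 12.4] w 14.9 j [ 0.35  0.36 -0.44  0.   -0.77 -0.43]
yaw of tool z 175.4  y -94.6 tilt 0.05
```

View pics/s7.png

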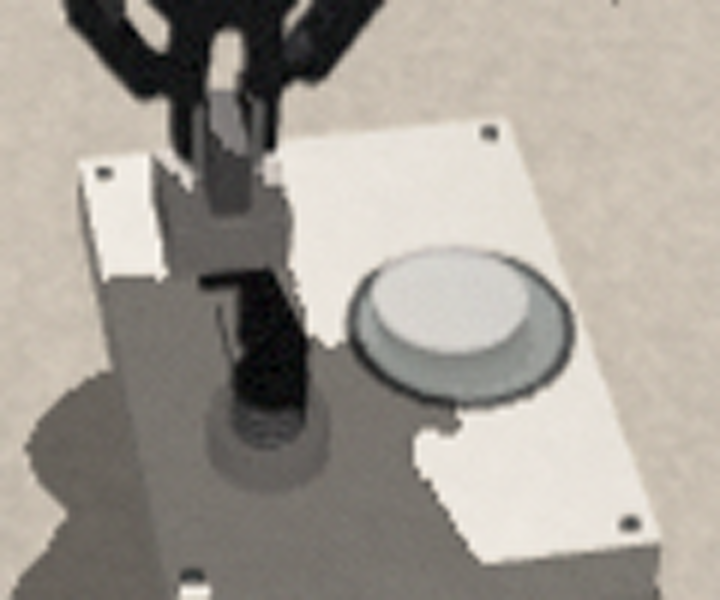

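Contact is on the chamfer: 12 N upward, with a sideways push towards -x, +y. I follow that push while pressing gently.

apply_moves(targets="0 -0.5 0.8 0 1;0 -1 1.5 0 1;2 -1 1.5 0 1;4 -1 1.5 0 1;4 -1 1.5 0 1")

```text
clock: 6.7
position: [518.4, 20.5, 87.7]
ee_rot: [0.708, -0.028, -0.705, -0.028]
contact_force: [-6.9, 1.5, 28.5]
gripper_width: 15.0
```

apply_moves(targets="-4 0 1 0 1;-6 0 1.5 0 1;-6 0 1.5 0 1;-6 0 1.5 0 1")

```text
clock: 7.03
position: [516.1, 20.8, 88.7]
ee_rot: [0.708, -0.029, -0.706, -0.029]
contact_force: [2.4, -0.3, 2.9]
gripper_width: 14.7
```

Run:
```python
from h import *
s,M=show();print(s["wrist_torque"])
```

```text
t 7.03 tcp [516.1  20.8  88.7] F [ 2.4 -0.3  2.9] w 14.7 j [ 0.36  0.36 -0.45  0.   -0.76 -0.44]
yaw of tool z 175.3  y -94.7 tilt 0.17
[ 0.10337653 -0.64279884 -0.02732151]
```

apply_moves(targets="3 0 0 0 1;6 0 0 0 1;9 0 0 0 1;9 0 0 0 1")

```text
clock: 7.37
position: [516.6, 21.2, 81.5]
ee_rot: [0.708, -0.028, -0.705, -0.029]
contact_force: [4.7, -0.6, -0.8]
gripper_width: 15.0
```

Run:
```python
from h import *
s,M=show();print(s["wrist_torque"])
```

```text
t 7.37 tcp [516.6  21.2  81.5] F [ 4.7 -0.6 -0.8] w 15.0 j [ 0.36  0.37 -0.45  0.   -0.74 -0.44]
yaw of tool z 175.3  y -94.7 tilt 0.31
[-0.20088696 -1.52191614 -0.01840668]
```

The plug is in the pocket. I ease back a little in +x and push home.

apply_moves(targets="2 0 -0.8 0 1;4 0 -0.8 0 1;6 0 -0.8 0 1;8 0 -0.8 0 1;10 0 -0.8 0 1;12 0 -0.8 0 1;13 0 -0.8 0 1;13 0 -0.8 0 1")

```text
clock: 8.03
position: [516.7, 20.6, 70.9]
ee_rot: [0.708, -0.028, -0.706, -0.028]
contact_force: [-7.6, 1.9, 32.6]
gripper_width: 14.9
```

Run:
```python
from h import *
s,M=show();print(s["wrist_torque"])
s=get_image("side")
crop(s,"s8",290,200,120,100,6)
```

```text
t 8.03 tcp [516.7  20.6  70.9] F [-7.6  1.9 32.6] w 14.9 j [ 0.35  0.38 -0.46  0.   -0.72 -0.44]
yaw of tool z 175.4  y -94.6 tilt 0.17
[ 0.56854549  1.85554539 -0.10295758]
```

View pics/s8.png

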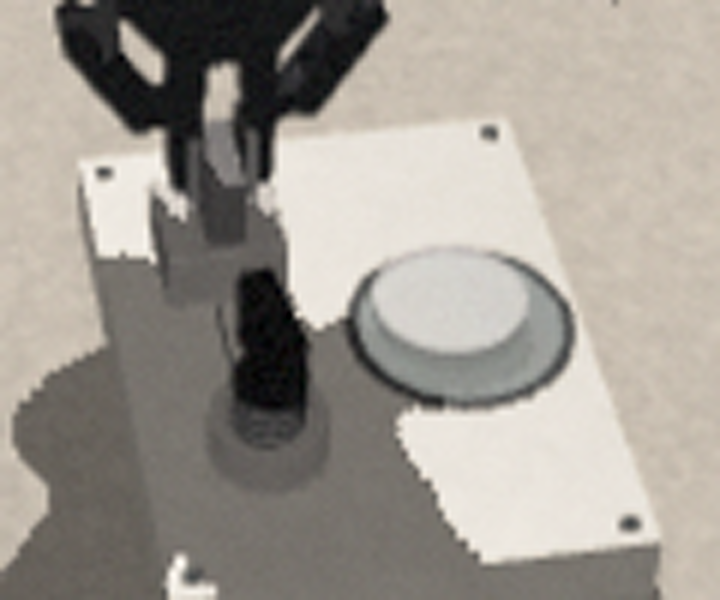

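The module is home: the TCP is at 70.9 against the 71 expected, and no black plug shows under the block. I release, rise and look.

apply_moves(targets="-2 0 0 0 1;-3 0 0 0 -0.2;-3 0 0 0 -0.2;-3 0 0 0 -0.2;-3 0 0 0 -0.2;-30 0 0 0 -0.2;-65 0 0 0 -0.2;-100 0 0 0 -0.2;-100 0 0 0 -0.2")

```text
clock: 8.83
position: [519.2, 21.0, 172.4]
ee_rot: [0.71, -0.028, -0.703, -0.029]
contact_force: [-0.0, -0.3, 1.1]
gripper_width: 51.0
```

Run:
```python
from h import *
to([509,-90,170],4.5)
s=get_image("side");t=get_image("top")
crop(s,"s9",290,200,120,100,6);crop(t,"t9",280,170,120,90,6)
```

```text
t 8.83 tcp [519.2  21.  172.4] F [-0.  -0.3  1.1] w 51.0 j [ 0.35  0.25 -0.34  0.   -0.96 -0.44]
yaw of tool z 175.4  y -94.6 tilt 0.64
shift [  2.1 111.5   1.3]
spin about tool x (down): -9.1 or 170.9 -189.1
```

View pics/s9.png

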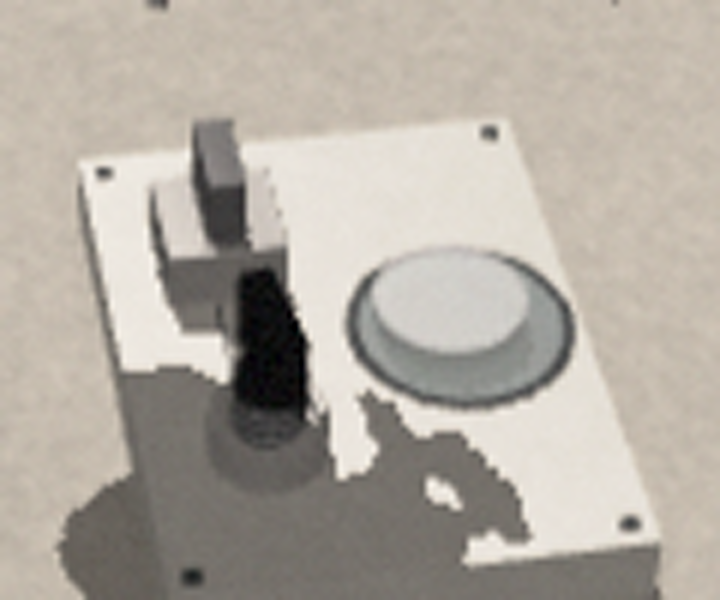

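View pics/t9.png

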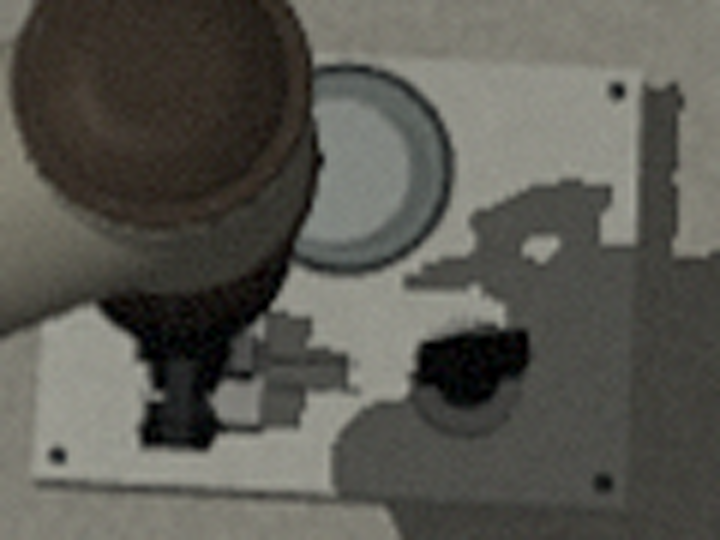

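Run:
```python
from h import *
s=get_image("side");t=get_image("top")
a=np.radians(-4.7);c=np.array([517.3,20.3]);M=np.array([[np.cos(a),-np.sin(a)],[np.sin(a),np.cos(a)]])
for z,hx,hy in((93,8,21),(60,25,25),(32,25,25)):
  for sx,sy in((-1,1),(1,1),(1,-1),(-1,-1)):
    p=np.r_[c+M@[sx*hx,sy*hy],z]; u=proj(s,p); print(z,((u-[290,200]+.5)*6-.5).round(0))
crop(s,"s10",310,210,50,50,14)
```

```text
93 [192. 118.]
93 [230. 114.]
93 [248. 182.]
93 [209. 186.]
60 [149. 176.]
60 [267. 163.]
60 [290. 244.]
60 [168. 257.]
32 [149. 225.]
32 [265. 213.]
32 [287. 294.]
32 [168. 307.]
```

View pics/s10.png

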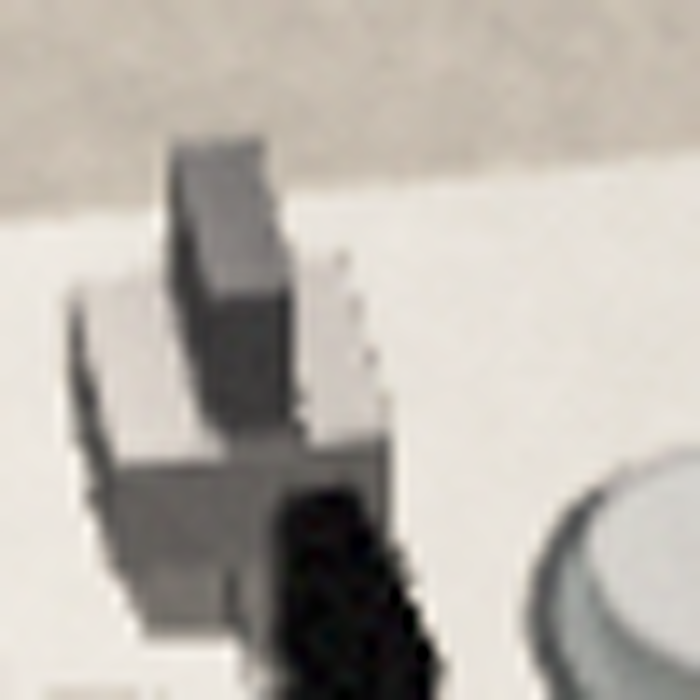

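The block lies flat on the base, where the home pose projects to. Next I measure the bar.

Run:
```python
from h import *
s=get_image("side");t=get_image("top")
def g(d,n,x0,y0,w,h,k):
    c=d["img"][y0:y0+h,x0:x0+w,::-1].astype(float); c=np.clip((c/255)**.5*1.6-.1,0,1)*255
    cv2.imwrite(f"pics/{n}.png",cv2.resize(c.astype(np.uint8),None,fx=k,fy=k,interpolation=cv2.INTER_CUBIC))
g(s,"s11",318,238,36,44,13);g(t,"t11",340,215,36,32,16)
```

```text
(no output)
```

View pics/s11.png

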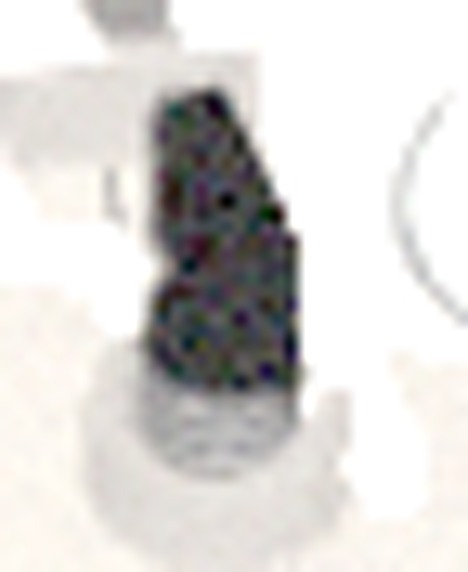

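View pics/t11.png

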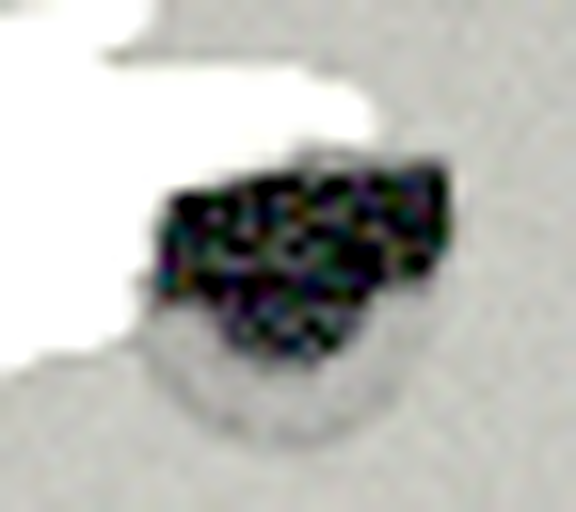

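Run:
```python
from h import *
s=get_image("side");t=get_image("top")
f=lambda c,k,x0,y0:((c[0]+.5)/k-.5+x0,(c[1]+.5)/k-.5+y0)
a=onz(t,*f((168,198),16,340,215),111);b=onz(t,*f((446,163),16,340,215),111);print(a,b,np.linalg.norm(a-b),np.degrees(np.arctan2(*(b-a)[1::-1])),(a+b)/2)
a=onz(s,*f((222,90),13,318,238),111);b=onz(s,*f((297,238),13,318,238),111);print(a,b,np.linalg.norm(a-b),np.degrees(np.arctan2(*(b-a)[1::-1])),(a+b)/2)
to([508.2,-89.8,150],5.5)
```

```text
[513.02833823 -70.67327704 111.        ] [ 517.13391351 -112.32796402  111.        ] 41.85652513293269 -84.37098579641855 [515.08112587 -91.50062053 111.        ]
[513.32145871 -70.24024403 111.        ] [ 516.15629682 -108.59768093  111.        ] 38.46204977634062 -85.77319252925831 [514.73887777 -89.41896248 111.        ]
t 9.23 tcp [514.8  20.2 164.9] F [ 0.2 -0.3  0.2] w 51.0 j [ 0.35  0.26 -0.35 -0.   -0.96 -0.44]
yaw of tool z 175.3  y -94.7 tilt 0.18
shift [ 15.  110.1  -2.5]
spin about tool x (down): -10.2 or 169.8 -190.2
```

apply_moves(targets="0 40 -1 -5 -0.2;0 80 -2 -10.2 -0.2;0 110 -2.5 -10.2 -0.2;0 110 -2.5 -10.2 -0.2;20 110 -2.5 -10.2 -0.2;20 110 -2.5 -10.2 -0.2;20 110 -2.5 -10.2 -0.2")

```text
clock: 9.82
position: [508.1, -89.4, 145.1]
ee_rot: [-0.705, -0.034, 0.708, -0.034]
contact_force: [0.5, 0.2, -0.4]
gripper_width: 51.0
```

Run:
```python
from h import *
to([508.2,-90,82],5.5)
s=get_image("side")
crop(s,"s12",290,180,120,100,6)
```

```text
t 9.82 tcp [508.1 -89.4 145.1] F [ 0.5  0.2 -0.4] w 51.0 j [ 0.14  0.29 -0.38 -0.   -0.91 -0.04]
yaw of tool z -174.5  y -84.5 tilt 0.22
shift [63.1  0.6 -0.3]
spin about tool x (down): -0.0 or 180.0 -180.0
```

View pics/s12.png

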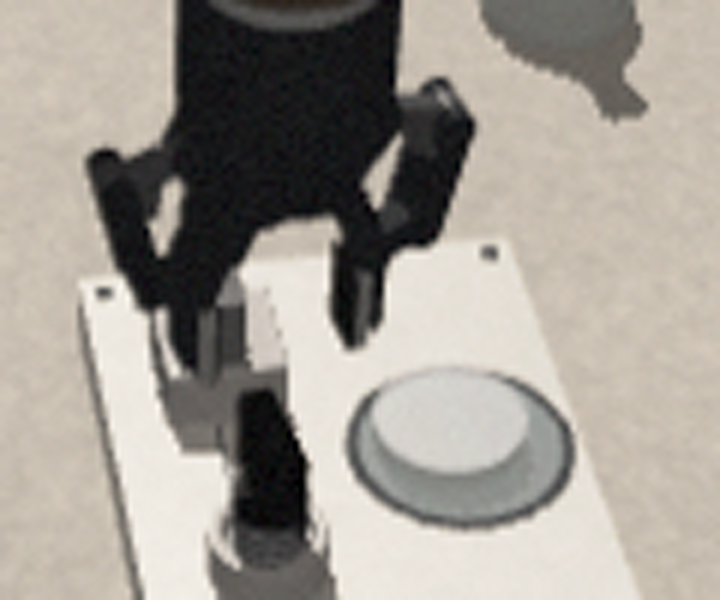

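The jaws straddle the bar, with the tips at crop (200,370) and (357,345) and the bar at (270,390). I descend and grip.

apply_moves(targets="25 0.5 0 0 -0.2;45 0.5 0 0 -0.2;58 0.5 0 0 -0.2;62 0.5 0 0 -0.2;62 0.5 0 0 0;62 0.5 0 0 1;62 0.5 0 0 1;62 0.5 0 0 1;62 0.5 0 0 1;62 0.5 0 0 1")

```text
clock: 10.7
position: [509.2, -89.8, 85.4]
ee_rot: [0.707, 0.034, -0.706, 0.034]
contact_force: [-2.7, 2.2, 6.7]
gripper_width: 13.0
```

Run:
```python
from h import *
s,M=show();print(s["wrist_torque"])
```

```text
t 10.7 tcp [509.2 -89.8  85.4] F [-2.7  2.2  6.7] w 13.0 j [ 0.14  0.36 -0.45 -0.   -0.76 -0.04]
yaw of tool z -174.5  y -84.5 tilt 0.06
[0.48110644 0.7588781  0.01020288]
```

apply_moves(targets="0 0 0 -6 1;-0.2 0 0 -12 1;-0.3 0 0 -18 1;-0.4 0 0 -24 1;-0.5 0 0 -30 1;-0.6 0 0 -36 1;-0.7 0 0 -42 1;-0.8 0 0 -48 1;-0.8 0 0 -50 1;-0.8 0 0 -50 1")

```text
clock: 11.53
position: [509.3, -89.5, 86.2]
ee_rot: [0.626, 0.33, -0.625, 0.33]
contact_force: [-3.9, 2.8, 6.6]
gripper_width: 12.8
```

Run:
```python
from h import *
s,M=show();print(s["wrist_torque"])
```

```text
t 11.53 tcp [509.3 -89.5  86.2] F [-3.9  2.8  6.6] w 12.8 j [ 0.14  0.36 -0.45 -0.   -0.76  0.83]
yaw of tool z -124.4  y -34.4 tilt 0.08
[0.92197024 0.81520931 0.11783193]
```

apply_moves(targets="-0.1 0 0 -6 1;-0.2 0 0 -12 1;-0.3 0 0 -18 1;-0.4 0 0 -24 1;-0.5 0 0 -30 1;-0.5 0 0 -34 1;-0.5 0 0 -34 1")

```text
clock: 12.12
position: [509.2, -89.4, 85.5]
ee_rot: [0.502, 0.498, -0.501, 0.498]
contact_force: [-1.4, 3.0, -1.5]
gripper_width: 13.2
```

Run:
```python
from h import *
s,M=show();print(s["wrist_torque"])
s=get_image("side")
crop(s,"s13",290,200,120,100,6)
```

```text
t 12.12 tcp [509.2 -89.4  85.5] F [-1.4  3.  -1.5] w 13.2 j [ 0.14  0.36 -0.45 -0.   -0.76  1.42]
yaw of tool z -90.4  y -0.4 tilt 0.07
[1.02311689 0.13019967 0.08423871]
```

View pics/s13.png

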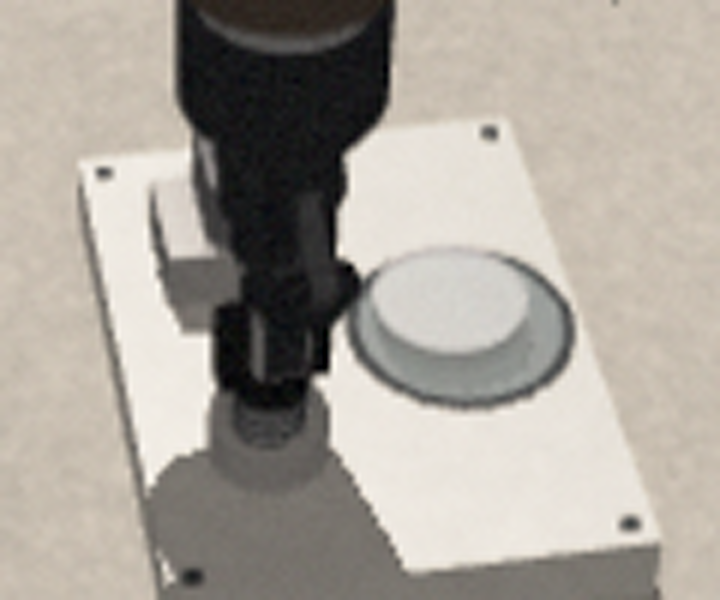

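The vertical force changed from +6.6 to -1.5 N, which is the screw's own weight, so the lug is off the thread. I add 3° for margin, then open so the screw can sink.

apply_moves(targets="0 0 0 -3 1;0 0 0 -3 1;0 0 0 -3 0.3;0 0 0 -3 -0.1;0 0 0 -3 -0.1;0 0 0 -3 -0.1;0 0 0 -3 -0.1")

```text
clock: 12.75
position: [509.2, -90.1, 85.7]
ee_rot: [0.489, 0.511, -0.489, 0.511]
contact_force: [-0.1, 0.8, -0.4]
gripper_width: 47.1
```

Run:
```python
from h import *
s,M=show();print(s["wrist_torque"])
s=get_image("side")
crop(s,"s14",290,200,120,100,6)
```

```text
t 12.75 tcp [509.2 -90.1  85.7] F [-0.1  0.8 -0.4] w 47.1 j [ 0.14  0.36 -0.45  0.   -0.76  1.47]
yaw of tool z -87.5  y 2.5 tilt 0.02
[-0.0272512  -0.01004239 -0.02661645]
```

View pics/s14.png

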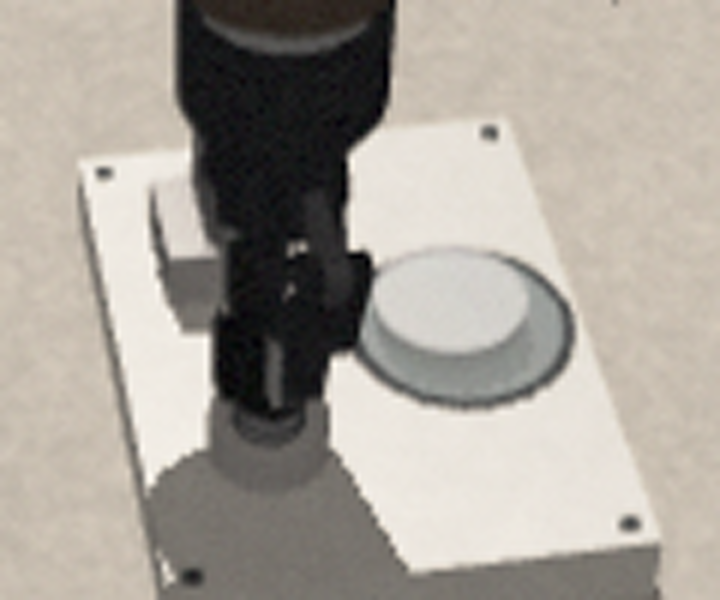

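apply_moves(targets="-20 0 0 0 -0.1;-50 0 0 0 -0.1;-85 0 0 0 -0.1;-95 0 0 0 -0.1;-95 0 0 0 -0.1")

```text
clock: 13.22
position: [511.3, -89.9, 184.4]
ee_rot: [0.491, 0.509, -0.487, 0.513]
contact_force: [-0.1, -0.3, -0.2]
gripper_width: 47.1
```

Run:
```python
from h import *
s,M=show()
s=get_image("side")
c=s["img"][230:285,310:365,::-1].astype(float); c=np.clip((c/255)**.5*1.6-.1,0,1)*255
cv2.imwrite("pics/s15.png",cv2.resize(c.astype(np.uint8),None,fx=10,fy=10,interpolation=cv2.INTER_CUBIC))
a=np.radians(-1.5)
for top in(98+14,98+8):
  for sx,sy in((-22,7),(22,7),(22,-7),(-22,-7)):
    p=[508.5+sx*np.cos(a)-sy*np.sin(a),-89.8+sx*np.sin(a)+sy*np.cos(a),top]
    u=proj(s,p);print(top,((u-[310,230]+.5)*10-.5).round())
```

```text
t 13.22 tcp [511.3 -89.9 184.4] F [-0.1 -0.3 -0.2] w 47.1 j [ 0.14  0.24 -0.33  0.   -0.99  1.47]
yaw of tool z -87.5  y 2.5 tilt 0.48
112 [150. 201.]
112 [340. 172.]
112 [356. 215.]
112 [165. 244.]
106 [150. 220.]
106 [339. 191.]
106 [355. 234.]
106 [164. 263.]
```

View pics/s15.png

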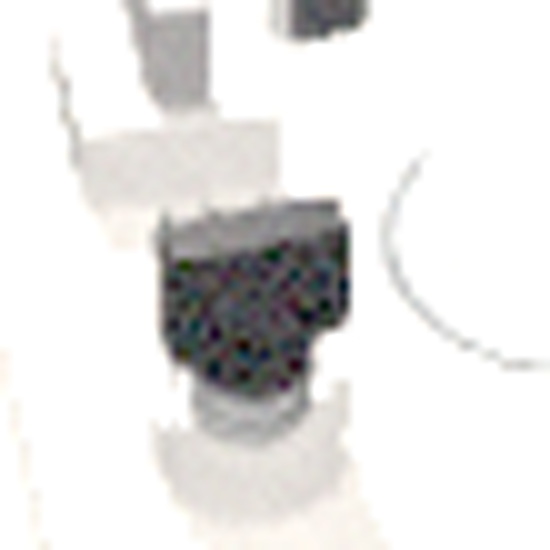

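Run:
```python
from h import *
s=get_image("side")
def pr(yaw,sx,sy,z,c=(508.3,-89.8)):
    a=np.radians(yaw);return proj(s,[c[0]+sx*np.cos(a)-sy*np.sin(a),c[1]+sx*np.sin(a)+sy*np.cos(a),z]).round(1)
f=lambda c,k,x0,y0:np.round(((c[0]+.5)/k-.5+x0,(c[1]+.5)/k-.5+y0),1)
print("before: seen", f((222,90),13,318,238),f((297,238),13,318,238),"pred",pr(-84.5,-22,7,110.7),pr(-84.5,22,7,110.7))
print("before bottom: seen",f((297,390),13,318,238),"pred",pr(-84.5,22,7,74.7))
print("now seen front top",f((165,257),10,310,230),f((348,226),10,310,230)," bottom right",f((346,325),10,310,230))
for z in(112,106): print("pred",z,pr(0,-22,-7,z),pr(0,22,-7,z),pr(0,22,-7,z-36))
t=get_image("top")
crop(t,"t15",330,200,60,50,10)
```

```text
before: seen [334.6 244.5] [340.4 255.8] pred [334.2 243.7] [341.2 256.6]
before bottom: seen [340.4 267.5] pred [340.7 267.8]
now seen front top [326.  255.2] [344.4 252.2]  bottom right [344.2 262. ]
pred 112 [326.1 254.1] [345.  250.9] [344.4 262.1]
pred 106 [326. 256.] [344.9 252.8] [344.3 263.9]
```

View pics/t15.png

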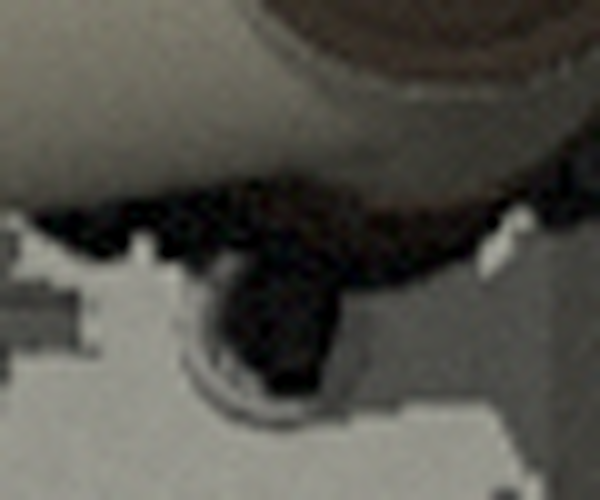

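The image heights are ambiguous, since 6 mm is only about 2 px. I settle it by touching the bar's top lightly with the closed fingers. Contact near 106 means dropped, near 112 means not.

apply_moves(targets="20 0 0 0 1;40 0 0 0 1;58 0 0 0 1;60 0 0 0 1;60 0 0 0 1;60 0 0 0 1")

```text
clock: 13.87
position: [509.2, -90.0, 120.5]
ee_rot: [0.489, 0.511, -0.489, 0.511]
contact_force: [-0.1, -0.5, -0.4]
gripper_width: 0.0
```

apply_moves(targets="4 0 0 0 1;7 0 0 0 1;9 0 0 0 1;9 0 0 0 1;9 0 0 0 1")

```text
clock: 14.28
position: [509.1, -89.9, 111.8]
ee_rot: [0.489, 0.511, -0.489, 0.511]
contact_force: [0.5, 0.6, 0.1]
gripper_width: 0.0
```

apply_moves(targets="1 0 0 0 1;2 0 0 0 1;2 0 0 0 1;2 0 0 0 1")

```text
clock: 14.62
position: [509.0, -89.9, 109.6]
ee_rot: [0.489, 0.511, -0.489, 0.511]
contact_force: [-1.3, 0.2, -0.0]
gripper_width: 0.1
```

apply_moves(targets="1 0 0 0 1;2 0 0 0 1;2 0 0 0 1;2 0 0 0 1")

```text
clock: 14.95
position: [509.0, -89.9, 107.5]
ee_rot: [0.489, 0.511, -0.489, 0.511]
contact_force: [-0.6, -0.4, -0.1]
gripper_width: -0.1
```

apply_moves(targets="1 0 0 0 1;2 0 0 0 1;2 0 0 0 1;2 0 0 0 1")

```text
clock: 15.28
position: [509.2, -89.9, 106.0]
ee_rot: [0.489, 0.511, -0.489, 0.511]
contact_force: [-0.7, -0.4, 3.6]
gripper_width: -0.1
```

Contact at 106.0 with 3.6 N, so the screw has dropped 6 mm. I rise, open, go down to the bar and grip it.

apply_moves(targets="-12 0 0 0 -0.1;-12 0 0 0 -0.1;-12 0 0 0 -0.1;-12 0 0 0 -0.1;5 0 0 0 -0.1;20 0 0 0 -0.1;26 0 0 0 -0.1;26 0 0 0 -0.1;26 0 0 0 -0.1")

```text
clock: 16.03
position: [509.0, -90.0, 79.3]
ee_rot: [0.489, 0.511, -0.489, 0.511]
contact_force: [0.0, 0.5, -0.1]
gripper_width: 46.9
```

apply_moves(targets="0 0 0 0 1;0 0 0 0 1;0 0 0 0 1;0 0 0 0 1;0 0 0 0 1;0 0 0 0 1")

```text
clock: 16.53
position: [509.6, -89.7, 80.2]
ee_rot: [0.489, 0.511, -0.489, 0.511]
contact_force: [-0.8, 1.9, 3.9]
gripper_width: 12.8
```

Run:
```python
from h import *
s,M=show();print(s["wrist_torque"])
```

```text
t 16.53 tcp [509.6 -89.7  80.2] F [-0.8  1.9  3.9] w 12.8 j [ 0.14  0.37 -0.45 -0.   -0.75  1.47]
yaw of tool z -87.5  y 2.5 tilt 0.08
[ 0.6509885   0.18874632 -0.01049104]
```

apply_moves(targets="0.1 0 0 6 1;0.2 0 0 12 1;0.3 0 0 18 1;0.4 0 0 24 1;0.5 0 0 30 1;0.6 0 0 36 1;0.7 0 0 42 1;0.8 0 0 48 1;0.9 0 0 54 1;1 0 0 60 1")

```text
clock: 17.37
position: [509.3, -90.1, 79.2]
ee_rot: [0.679, 0.196, -0.679, 0.197]
contact_force: [-0.6, 1.0, 4.4]
gripper_width: 12.7
```

apply_moves(targets="0.1 0 0 6 1;0.2 0 0 12 1;0.3 0 0 18 1;0.4 0 0 24 1;0.5 0 0 30 1;0.6 0 0 36 1;0.7 0 0 42 1;0.8 0 0 48 1;0.9 0 0 54 1;1 0 0 60 1")

```text
clock: 18.2
position: [508.7, -90.1, 77.9]
ee_rot: [-0.686, 0.17, 0.687, 0.169]
contact_force: [-2.7, 1.1, 6.4]
gripper_width: 12.9
```

apply_moves(targets="0.1 0 0 6 1;0.2 0 0 12 1;0.3 0 0 18 1;0.4 0 0 24 1;0.5 0 0 30 1;0.6 0 0 36 1;0.7 0 0 42 1;0.8 0 0 48 1;0.9 0 0 54 1;1 0 0 60 1")

```text
clock: 19.03
position: [508.4, -89.6, 77.0]
ee_rot: [-0.509, 0.49, 0.51, 0.49]
contact_force: [-2.7, 2.8, 4.1]
gripper_width: 13.1
```

Run:
```python
from h import *
s,M=show();print(s["wrist_torque"])
```

```text
t 19.03 tcp [508.4 -89.6  77. ] F [-2.7  2.8  4.1] w 13.1 j [ 0.14  0.38 -0.46 -0.   -0.74 -1.67]
yaw of tool z 92.2  y -177.8 tilt 0.08
[1.19702734 0.83871831 0.03763806]
```

Half a turn done and the screw has sunk about 3 mm, so the thread has engaged. I go on 10°, then release and regrip half a turn back.

apply_moves(targets="0.1 0 0 6 1;0.2 0 0 10 1;0.2 0 0 10 1;0.2 0 0 10 0.4;0.2 0 0 10 -0.1;0.2 0 0 10 -0.1;0.2 0 0 10 -0.1;0.2 0 0 10 -0.1")

```text
clock: 19.7
position: [509.0, -90.0, 76.3]
ee_rot: [-0.466, 0.532, 0.466, 0.532]
contact_force: [0.8, 0.6, 0.0]
gripper_width: 46.9
```

Run:
```python
from h import *
s,M=show()
```

```text
t 19.7 tcp [509.  -90.   76.3] F [0.8 0.6 0. ] w 46.9 j [ 0.14  0.38 -0.46  0.   -0.74 -1.84]
yaw of tool z 82.5  y 172.5 tilt 0.01
```

apply_moves(targets="-25 0 0 0 -0.1;-50 0 0 0 -0.1;-50 0 0 -7 -0.1;-50 0 0 -14 -0.1;-50 0 0 -21 -0.1;-50 0 0 -28 -0.1;-50 0 0 -35 -0.1;-50 0 0 -42 -0.1;-50 0 0 -49 -0.1;-50 0 0 -56 -0.1")

```text
clock: 20.53
position: [509.0, -90.0, 126.3]
ee_rot: [-0.662, 0.249, 0.662, 0.248]
contact_force: [-0.4, -0.3, -0.4]
gripper_width: 46.9
```

apply_moves(targets="0 0 0 -7 -0.1;0 0 0 -14 -0.1;0 0 0 -21 -0.1;0 0 0 -28 -0.1;0 0 0 -35 -0.1;0 0 0 -42 -0.1;0 0 0 -49 -0.1;0 0 0 -56 -0.1;0 0 0 -63 -0.1;0 0 0 -70 -0.1")

```text
clock: 21.37
position: [509.0, -90.0, 126.3]
ee_rot: [-0.685, -0.176, 0.685, -0.176]
contact_force: [-0.5, 0.6, -0.1]
gripper_width: 46.8
```

apply_moves(targets="0 0 0 -7 -0.1;0 0 0 -14 -0.1;0 0 0 -21 -0.1;0 0 0 -28 -0.1;0 0 0 -35 -0.1;0 0 0 -42 -0.1;0 0 0 -49 -0.1;0 0 0 -54 -0.1;0 0 0 -54 -0.1;0 0 0 -54 -0.1")

```text
clock: 22.2
position: [509.0, -90.0, 126.3]
ee_rot: [-0.532, -0.466, 0.532, -0.466]
contact_force: [-0.2, 0.2, 0.9]
gripper_width: 47.1
```

Run:
```python
from h import *
to([509,-90,76.5],82.5)
s=get_image("side")
crop(s,"s16",290,180,120,100,6)
```

```text
t 22.2 tcp [509.  -90.  126.3] F [-0.2  0.2  0.9] w 47.1 j [ 0.14  0.31 -0.4   0.   -0.86  1.3 ]
yaw of tool z -97.6  y -7.6 tilt 0.01
shift [49.8 -0.   0. ]
spin about tool x (down): -0.1 or 179.9 -180.1
```

View pics/s16.png

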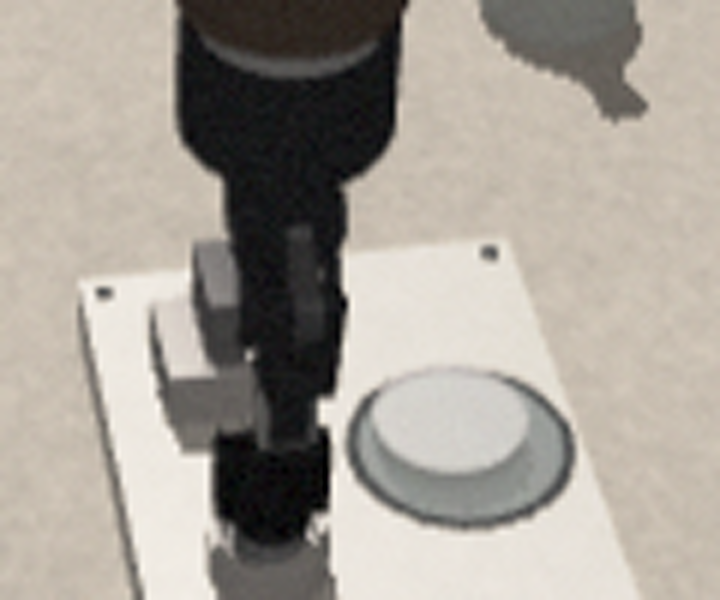

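apply_moves(targets="20 0 0 0 -0.1;40 0 0 0 -0.1;49 0 0 0 -0.1;49 0 0 0 -0.1;49 0 0 0 1;49 0 0 0 1;49 0 0 0 1;49 0 0 0 1;49 0 0 0 1;49 0 0 0 1")

```text
clock: 23.08
position: [510.0, -89.7, 78.4]
ee_rot: [0.532, 0.466, -0.531, 0.467]
contact_force: [-1.0, 1.1, 2.6]
gripper_width: 13.0
```

apply_moves(targets="0.1 0 0 6 1;0.2 0 0 12 1;0.3 0 0 18 1;0.4 0 0 24 1;0.5 0 0 30 1;0.6 0 0 36 1;0.7 0 0 42 1;0.8 0 0 48 1;0.9 0 0 54 1;1 0 0 60 1")

```text
clock: 23.92
position: [509.3, -90.4, 77.2]
ee_rot: [0.694, 0.136, -0.694, 0.137]
contact_force: [0.1, -1.0, 1.0]
gripper_width: 13.4
```

apply_moves(targets="0.1 0 0 6 1;0.2 0 0 12 1;0.3 0 0 18 1;0.4 0 0 24 1;0.5 0 0 30 1;0.6 0 0 36 1;0.7 0 0 42 1;0.8 0 0 48 1;0.9 0 0 54 1;1 0 0 60 1")

```text
clock: 24.75
position: [508.3, -90.3, 76.1]
ee_rot: [-0.669, 0.229, 0.67, 0.228]
contact_force: [-3.1, 0.2, 6.4]
gripper_width: 12.5
```

Run:
```python
from h import *
s,M=show();print(s["wrist_torque"])
```

```text
t 24.75 tcp [508.3 -90.3  76.1] F [-3.1  0.2  6.4] w 12.5 j [ 0.14  0.38 -0.46  0.   -0.74 -0.8 ]
yaw of tool z 142.2  y -127.8 tilt 0.11
[-0.00707112  0.84529407  0.09720695]
```

apply_moves(targets="0.1 0 0 6 1;0.2 0 0 12 1;0.3 0 0 18 1;0.4 0 0 24 1;0.5 0 0 30 1;0.6 0 0 36 1;0.7 0 0 42 1;0.8 0 0 48 1;0.9 0 0 54 1;1 0 0 59 1")

```text
clock: 25.58
position: [508.0, -89.5, 74.9]
ee_rot: [-0.469, 0.529, 0.47, 0.528]
contact_force: [-4.6, 4.6, 7.0]
gripper_width: 12.9
```

apply_moves(targets="0 0 0 0 1;0 0 0 0 1;0 0 0 0 1")

```text
clock: 25.83
position: [507.9, -89.5, 75.1]
ee_rot: [-0.47, 0.528, 0.471, 0.527]
contact_force: [-3.8, 3.2, 7.0]
gripper_width: 13.0
```

Run:
```python
from h import *
s,M=show();print(s["wrist_torque"])
s=get_image("side");t=get_image("top");cv2.imwrite("pics/side17.png",s["img"][:,:,::-1])
c=s["img"][215:285,305:375,::-1].astype(float); c=np.clip((c/255)**.6*1.2,0,1)*255
cv2.imwrite("pics/s17.png",cv2.resize(c.astype(np.uint8),None,fx=8,fy=8,interpolation=cv2.INTER_CUBIC))
cv2.imwrite("pics/top17.png",t["img"][:,:,::-1])
```

```text
t 25.83 tcp [507.9 -89.5  75.1] F [-3.8  3.2  7. ] w 13.0 j [ 0.14  0.38 -0.46 -0.   -0.74 -1.82]
yaw of tool z 83.5  y 173.5 tilt 0.12
[ 1.0798157   1.0797567  -0.11455484]
```

View pics/s17.png

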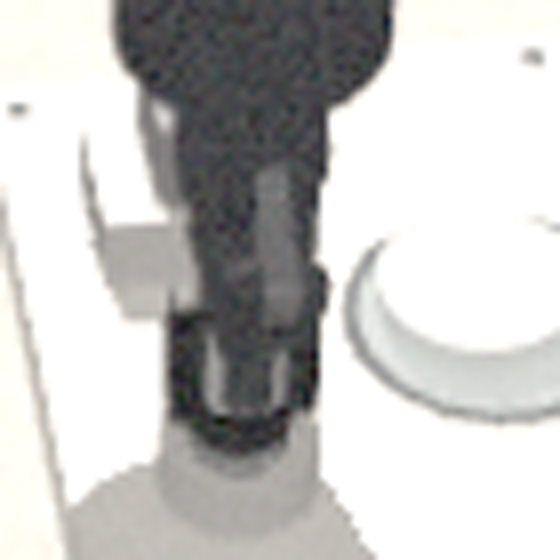

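View pics/top17.png

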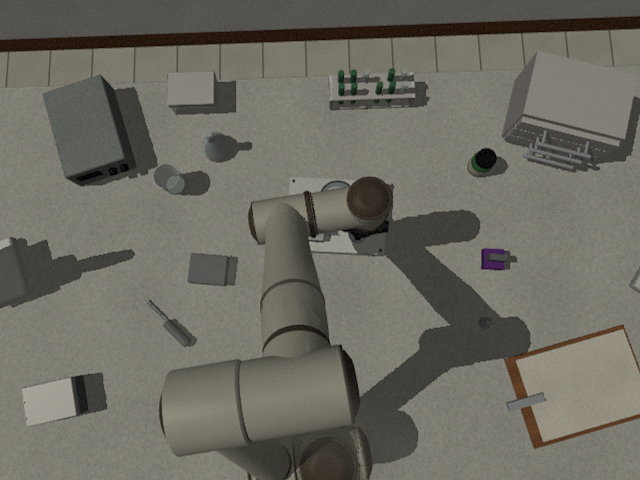

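View pics/side17.png

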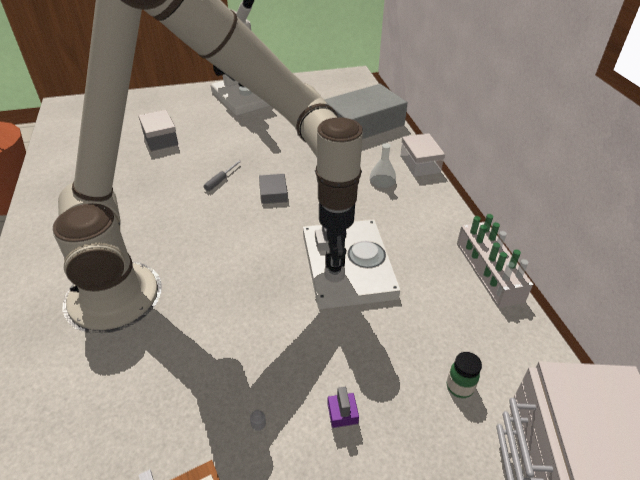

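Run:
```python
from h import *
show(); print(job.job_done())
```

```text
t 25.93 tcp [507.9 -89.5  75.1] F [-4.3  3.6  7.3] w 12.9 j [ 0.14  0.38 -0.46 -0.   -0.74 -1.82]
yaw of tool z 83.5  y 173.5 tilt 0.12
the job is handed in; nothing more can be done
None
```

The lamp module is fully home in the socket. The clamp screw came off its thread, dropped, and has been turned one full turn forward. The arm is still gripping it, and the job went in at 25.9 s of the 72 s.

- **Module:** The push home ended at 70.9 mm against the 71 mm expected. The block lay flat on the base where the home pose should be. The first insertion try caught on the socket's chamfer (28 N at most), so I moved 1–2 mm sideways and it went in.
- **Drop:** I turned the screw back about 87°. The vertical force then switched to the screw's own weight. After release, a light touch met the bar's top at 106 mm, which confirms the 6 mm drop. The picture alone could not settle this, because its readings disagreed by about 2 px.
- **Forward turn:** I turned the screw 190° and then 179° with one regrip. That is about 6.31 rad on the joint, assuming the bar lines up with the base at zero, an assumption the drop angle supports. I measured about 3.2 mm of sinking over the first 180° and 3.3 mm in the second grip. That is about 6 mm in all, as it should be, so the thread has started.
- **At hand-in:** The grip was steady at 13 mm opening, with 7 N upward at the wrist. In the last pictures the module's visible part was unmoved. The purple look-alike and the other things I could see were in place. The arm hid part of the dish and beaker, each in one view.

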